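Seat the crooked glass dome on its cake stand

ROBOT

A 6-joint arm with a two-finger parallel gripper is mounted at the origin on a cart in front of the work surface, level with it; the furniture and walls round the work are solid. World frame = base frame: x ahead of the robot, y to its left, z up, the work surface at z = 0. Lengths are in mm, angles in degrees, forces in N, time in s.
With the tool pointing down it reaches from about 300 to 850 mm from the base axis. Payload 4.2 kg.
Tool frame: the origin (TCP) lies at the very end of the fingers, on their centre line; the grasp point (between the pads) lies 19 mm behind it (env.tcp_to_grasp is the distance from the TCP to the grasp point, in mm); z points along the fingers, y is the line along which they close (so a half turn about z gives the same grasp; the last joint's range is limited). The gripper opens to 91 mm and grips with 3 to 60 N. Pads are 32 mm wide; open, the fingers measure 118 mm over their backs; the gripper's body (76 mm by 178 mm) begins 60 mm behind the grasp point.
Start: joints at [-71.734, 18.312, 89.639, -0, 72.044, -1.146], TCP at [191.109, -542.332, 184.776] pointing down, gripper open.
Joint ranges: [-177.97, 177.97], [-48.28, 115.42], [12.27, 149.76], [-77.06, 257.06], [2.81, 150.46], [-146.56, 146.56]. Speed limits (degrees/s): [147.25, 147.25, 180, 180, 180, 180].

INTERFACE

Orientations are given as [roll, pitch, yaw] about the fixed x, y, z axes, in that order (R = Rz(yaw) Ry(pitch) Rx(roll)).
In Python, from workcell import env gives the robot as it stands.
- The arm moves only by the tool move_arm, never from a script. Its argument "plan" is a list of rows, each a list of 3 entries, a list of its own where there are three numbers: the shift along the world's x, y, z in cm, then the turn about the world's z in degrees, then the closure, from 0 (fully open) to 1 (shut). In form: [[[x, y, z], turn, claw], ...]. A call has 1 to 5 rows; each row shifts and turns the commanded pose from where the row before left it; what a row does not reach is not made up. A row lasts 1/10 s, in which the tool goes at most 50 mm and 8.59 degrees, less where a joint would pass 70% of its speed; a pose out of reach is approached as far as the arm can. A call is refused whole if a number of a shift passes 5 or a number of a turn 8.59, either way. A call with a gripper value outside its range is refused whole. The fingers move at their own pace and stop on an object; "squeeze" is the grip in N (left out, the last holds). Time passes only in rows, so rows that do not move let the fingers close. It gives the time, the measured TCP pose, the force, the opening and the grip force at its end, in the units of the state.
- env.state(): the state, without advancing time (a new reading comes with each control period).
- env.grab_frame(name): name is "scene" or "top"; returns a dict with "frame" (400x640x3 uint8, red, green, blue), "z_map" (400x640 float32, mm along the optical axis (not along the pixel's ray), 0 where there is no reading), "fovy" (degrees; the focal length in pixels is half the picture's height over the tangent of half this angle, whatever the lens; pixels are square), "cx", "cy" (the principal point, pixels), "position" and "orientation" of the camera in the world. Camera axes: x right, y down, z forward; pixel columns grow to the right and rows downward; lengths in mm; the calibration is good to about 2 mm. A picture is of the moment at which its call begins.
- env.job_done(): hands the job in; it is judged then, once.
Trained networks look in a picture, given as the dict that the camera call returned (one of the last four; its "shot" number tells which), for a name from the list of things; names that differ only in an ending like _2 or _b are one class to them, and where a whole thing is asked for, a point or a joint stands for the part that bears it (a point fixed in the world has none). Each returns a list of dicts, best first, with "score" (0 to 1); they miss things now and then, are a little off and sometimes report something else, mostly with a low value. They report only what shows in the picture. A call takes as long as a camera call.
- env.search_frame(picture, label): "point" ([column, row] in pixels, amid what is visible of it).
- env.landmark_of(picture, label): "point" ([column, row] in pixels: a listed point, or the origin of a listed thing).
The state is a dict: "time_s": time; "qpos": joint angles; "qvel": joint speeds; "effort": joint torques, N m; "ee_pos": TCP position; "ee_rot": TCP orientation; "force": force on the tool from outside, world axes, zero at the start; "torque": the same for the moment, N m; "gripper_width": finger opening in mm; "gripper_force": force on a finger pad.
Only numpy, scipy, OpenCV 4.12 (cv2) and the standard library are available. Lean on these libraries where they do the work, as an engineer would, in place of code of your own. Each camera call takes 0.05 s, during which the arm holds its last target. There are 200 camera calls.

TASK

One of the two glass domes has been put down carelessly: it hangs over to one side and leans on the raised rim of its cake stand, so the muffin under it goes stale. With the fingertips, tap the side of that dome gently until it slips inside the rim and sits flat on the plate all round. Do not lift it, take it by its knob, knock it over or shove the stand about; leave the other dome and stand, the tongs and the price card between them as they are, and finish with the hand clear.

Things in the scene. Friction and masses are not known exactly. Their poses are not given: they have to be found in the camera images.
- cake_stand: white ceramic cake stand that carries the crooked dome; loose, 1.1 kg, round (yaw means nothing): a plate 148 mm across on a stem and a 106 mm foot, with a small muffin, 46 mm tall and 52 mm across, fixed at the plate's middle. Origin: centre of the foot's underside, z up
- cake_seat (a point): centre of the flat floor of that stand's plate, 75 mm above the worktop, where the centre of the dome's lower edge belongs. Round the plate runs a raised rim, 7 mm high and 6 mm thick, inside diameter 136 mm (the seated dome has 6 mm of play each way), its top 82 mm above the worktop
- cake_dome: crooked clear glass dome, 0.35 to 0.65 kg, open below: 124 mm across, 87 mm tall without knob, upright wall for the lower 50 mm, then rounded in. At first 24 to 31 mm off the stand's centre, in any direction, leaning 6 degrees on the stand's rim; it may rock. Origin: centre of its lower edge, z along its axis to the knob; 75 mm above the worktop when seated
- tap_ring (a point): point on the dome's axis 20 mm above its lower edge: a good height to tap, low on the wall but above the stand's rim. Taps on the overhanging side, level and toward the stand's centre, slide the dome at 2 to 5 N; harder ones tip it or shift the stand
- cake_dome_knob: the glass knob on top of the crooked dome, fixed to it, 20 mm across and 23 mm tall; not to be touched. Origin: centre of its underside, 86.5 mm above the dome's lower edge, so its top is about 185 mm above the worktop
- other_stand: the second stand, the same in form and size, 28 cm or more from the first (centre to centre), which does not shift; left alone. Origin: centre of the foot's underside
- other_dome: the second dome, the same in form and size, which already sits flat inside its stand's rim; left alone. Origin: centre of its lower edge, z up
- serving_tongs: steel serving tongs, 245 mm long, 50 mm wide, 20 mm high, lying between the stands lengthwise away from the robot; left alone. Origin: middle of the underside
- middle_card: small price card in a wooden block, 23 x 75 x 62 mm, standing beyond the far end of the tongs; left alone. Origin: centre of the underside

How it is judged:
By the outcome, as a careful person would: the job done as asked, in the order asked, and still so for the second after the job is handed in, with the robot touching nothing.
It also fails if it takes over 42 s, if anything falls off the work surface, if the arm or the gripper's body presses on something with over 40 N, if the wrist force passes 120 N, or if a joint passes its speed limit or range.

## Working session

There is one attempt and no reset: what is moved stays moved. The work goes in short steps, Python scripts to look and compute and a tool call to move; the robot and the scene stay as the last step left them, time stands still between calls to the robot, and variables do not carry over. Pictures are saved under pics/ and viewed, at most 10 in all, crops included, and the job is handed in when it is done.

Besides the shell and the picture viewer there is one more tool, called after "Request:" as a command line: name --argument value ..., lists and objects as JSON in quotes. move_arm: Moves the arm, as the interface text tells. Its arguments: {"type":"object","properties":{"plan":{"type":"array","items":{"type":"array"}},"squeeze":{"type":"number"}},"required":["plan"]}

```bash
mkdir -p pics; cat > h.py <<'E'
import numpy as np,cv2
from scipy.spatial.transform import Rotation as R
from workcell import env
def ray(p,px):
    f=200/np.tan(np.radians(p["fovy"])/2)
    d=np.array([(px[0]-p["cx"])/f,(px[1]-p["cy"])/f,1.])
    o=np.array(p["orientation"],float)
    M=R.from_euler('xyz',o,degrees=True).as_matrix() if o.shape==(3,) else (o if o.shape==(3,3) else None)
    return np.array(p["position"],float),M@d
def atz(p,px,z):
    c,d=ray(p,px); return c+d*(z-c[2])/d[2]
def tri(p,a,q,b):
    c1,d1=ray(p,a);c2,d2=ray(q,b)
    t=np.linalg.lstsq(np.c_[d1,-d2],c2-c1,rcond=None)[0]
    return (c1+d1*t[0]+c2+d2*t[1])/2,np.linalg.norm(c1+d1*t[0]-c2-d2*t[1])
E
python3 - <<'E'
from h import *
ps={n:env.grab_frame(n) for n in("scene","top")}
for n,p in ps.items():
    cv2.imwrite(f"pics/{n}0.png",p["frame"][:,:,::-1]); print(n,p["fovy"],p["cx"],p["cy"],p["position"],p["orientation"])
H=dict(cake_stand=0,cake_seat=75,cake_dome=78,tap_ring=98,cake_dome_knob=165,other_stand=0,other_dome=75,serving_tongs=0,middle_card=0)
for l,z in H.items():
    for n,p in ps.items():
        for r in env.landmark_of(p,l)[:2]: print(l,n,np.round(r["point"]),round(r["score"],2),np.round(atz(p,r["point"],z)))
print(env.state())
E
```

```text
scene 51.75703388113538 321.60660827893264 204.83233179606478 [ 299.58097465 -600.55924156  652.79444845] [-129.49985126    0.20805904  -25.96595481]
top 47.426067888371726 320.12051189903514 195.79990447261545 [ 325.64799132  146.16246433 1086.95985438] [-161.97275954   -0.46377092 -115.14475475]
cake_stand scene [329. 309.] 0.73 [ 520. -173.    0.]
cake_stand top [401. 212.] 0.93 [ 520. -176.    0.]
cake_seat top [403. 204.] 0.73 [ 520. -167.   75.]
cake_dome scene [327. 295.] 0.61 [ 504. -198.   78.]
cake_dome top [416. 204.] 0.87 [ 507. -195.   78.]
tap_ring scene [361. 235.] 0.3 [ 621. -111.   98.]
cake_dome_knob scene [326. 257.] 0.56 [ 505. -190.  165.]
cake_dome_knob top [423. 194.] 0.46 [ 504. -189.  165.]
other_stand scene [258. 209.] 0.65 [496. 168.   0.]
other_dome scene [257. 186.] 0.8 [499. 160.  75.]
other_dome top [270. 278.] 0.65 [494. 181.  75.]
serving_tongs scene [294. 244.] 0.64 [529.  17.   0.]
serving_tongs scene [328. 309.] 0.48 [ 517. -174.   -0.]
serving_tongs top [330. 242.] 0.78 [525.  17.   0.]
middle_card scene [360. 230.] 0.83 [684.  -9.   0.]
middle_card scene [257. 184.] 0.28 [529. 265.   0.]
middle_card top [313. 178.] 0.85 [693. -17.   0.]
{'time_s': 1.0, 'qpos': array([-7.17341996e+01,  1.83106550e+01,  8.96398409e+01,  1.93935811e-03,
        7.20432366e+01, -1.14582198e+00]), 'qvel': array([ 0.07573842,  0.00513141,  0.00238159,  0.00239686, -0.04172223,
       -0.04866364]), 'effort': array([ 1.64817193e-04, -4.12358379e+01, -2.32233739e+01,  7.25915213e-02,
        3.76519770e-02, -3.10774305e-05]), 'ee_pos': array([ 191.12024865, -542.32463146,  184.78271016]), 'ee_rot': array([ 1.79993697e+02, -1.71925614e-03,  1.94110246e+01]), 'force': array([-0.30704305, -0.0454475 ,  0.10868921]), 'torque': array([-0.00842122, -0.01165621, -0.02450274]), 'gripper_force': 0.0, 'gripper_width': 91.06064403125372}
```

View pics/scene0.png

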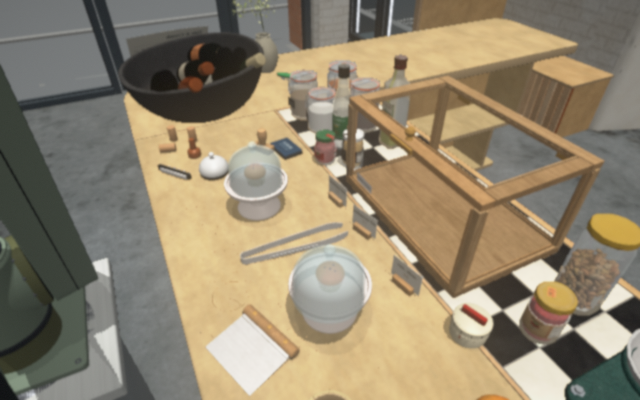

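View pics/top0.png

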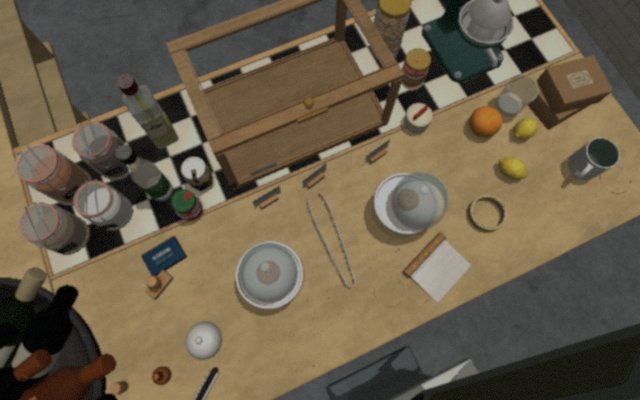

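The crooked dome is the near one (top view: stand around 403,204, dome shifted right to about 418,202). I'll refine both circles from enlarged crops.

```bash
python3 - <<'E'
from h import *
t=env.grab_frame("top"); s=env.grab_frame("scene")
def proj(p,X):
    f=200/np.tan(np.radians(p["fovy"])/2)
    M=R.from_euler('xyz',p["orientation"],degrees=True).as_matrix()
    c=(np.array(X)-p["position"])@M
    return c[:,:2]/c[:,2:]*f+[p["cx"],p["cy"]]
a=np.linspace(0,2*np.pi,90)
def circ(c,r,z): return np.c_[c[0]+r*np.cos(a),c[1]+r*np.sin(a),z+0*a]
out=[]
for p,(x,y) in((t,(360,160)),(s,(270,230))):
    im=cv2.resize(p["frame"][y:y+90,x:x+110,::-1],None,fx=7,fy=7,interpolation=cv2.INTER_CUBIC)[:,:]
    im2=im.copy()
    for c,r,z,col in(((520,-172),74,82,(0,0,255)),((505,-194),62,80,(0,255,0)),((505,-192),10,185,(255,0,0))):
        q=((proj(p,circ(c,r,z))-[x,y]+.5)*7).astype(np.int32)
        cv2.polylines(im2,[q],True,col,1)
    out.append(im2); 
    for l,z in(("cake_stand",0),("cake_seat",75),("cake_dome",78),("cake_dome_knob",165),("tap_ring",98)):
        for r in env.landmark_of(p,l)[:1]: print(l,np.round(atz(p,r["point"],z)),r["score"])
cv2.imwrite("pics/c1.png",out[0][:590]);cv2.imwrite("pics/c2.png",out[1][:590])
z=t["z_map"]; 
for v in range(170,240,6): print([int(atz_) for atz_ in [ (lambda cd: cd[0][2]+cd[1][2]*z[v,u])(ray(t,(u,v))) for u in range(368,460,7)]])
E
```

```text
cake_stand [ 512. -169.    0.] 0.85
cake_seat [ 523. -172.   75.] 0.81
cake_dome [ 501. -193.   78.] 0.86
cake_dome_knob [ 513. -193.  165.] 0.41
tap_ring [ 528. -215.   98.] 0.37
cake_stand [ 524. -176.    0.] 0.91
cake_dome [ 499. -205.   78.] 0.85
cake_dome_knob [ 512. -186.  165.] 0.41
[-3, -2, 1, 0, 3, 0, 0, -1, 3, -3, 0, -1, -3, 0]
[6, 0, 2, 79, 75, 78, 150, 155, 159, 160, 142, 0, -1, -6]
[2, 0, 80, 74, 74, 151, 159, 163, 164, 163, 161, 0, -1, 0]
[0, -1, 73, 75, 134, 154, 160, 162, 192, 170, 163, 156, 0, 0]
[-5, 80, 67, 73, 139, 155, 162, 164, 168, 166, 164, 161, 1, 0]
[0, 81, 73, 74, 136, 153, 160, 162, 164, 165, 163, 156, 0, -2]
[2, 81, 77, 73, 126, 146, 156, 157, 165, 161, 159, 151, 3, 2]
[1, -3, 73, 74, 98, 134, 149, 153, 158, 157, 152, 133, -3, 0]
[-2, 2, 79, 74, 73, 115, 134, 142, 150, 149, 136, 0, 2, -1]
[-2, 0, 1, 73, 74, 73, 102, 121, 121, 115, 0, 2, -1, 1]
[0, 0, 0, 3, 78, 76, 75, 81, 0, 0, 0, 3, 0, 0]
[0, 0, 0, -1, 2, 2, 0, 3, -3, 1, 22, 24, 0, 3]
```

View pics/c1.png

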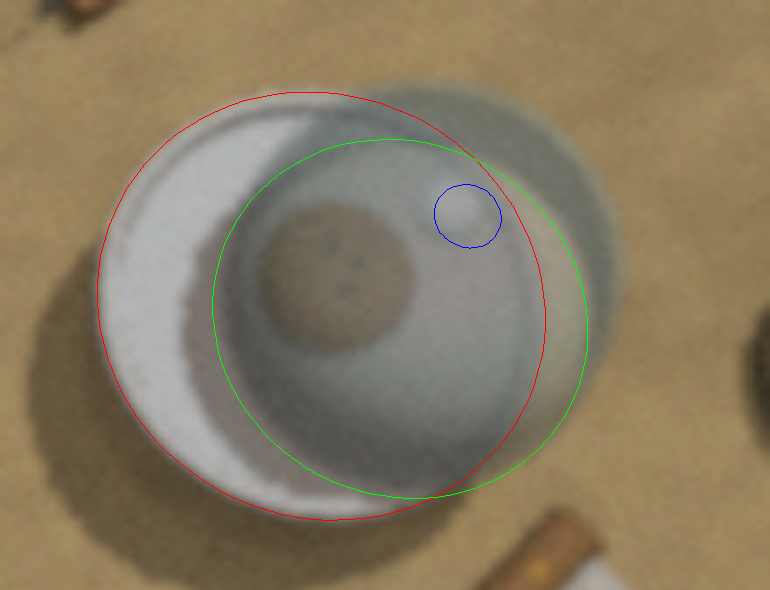

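View pics/c2.png

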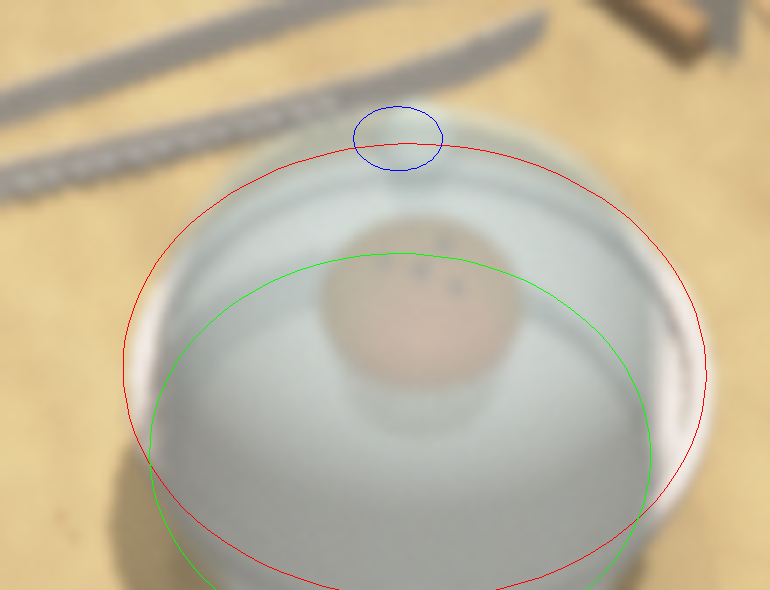

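```bash
cat > fit.py <<'E'
from h import *
from scipy.optimize import least_squares
def cloud(p):
    v,u=np.mgrid[0:400,0:640]; z=p["z_map"].ravel(); k=z>0
    f=200/np.tan(np.radians(p["fovy"])/2)
    d=np.c_[(u.ravel()-p["cx"])/f,(v.ravel()-p["cy"])/f,np.ones(z.size)]*z[:,None]
    return d[k]@R.from_euler('xyz',p["orientation"],degrees=True).as_matrix().T+p["position"]
def fit(views=("top","scene"),c0=(500,-200)):
    P=[cloud(env.grab_frame(n)) for n in views]
    res={}
    def sel(Q,c,r): return np.hypot(Q[:,0]-c[0],Q[:,1]-c[1])<r
    Q=np.vstack(P); D=Q[sel(Q,(512,-185),100)&(Q[:,2]>90)&(Q[:,2]<215)]
    def f(x):
        ax=np.array([x[3],x[4],1]);ax/=np.linalg.norm(ax)
        d=D-x[:3]; h=d@ax; r=np.linalg.norm(d-np.outer(h,ax),axis=1)
        hc=np.maximum(h-50,0)/37
        e=np.hypot(r/62,hc)
        return (e-1)*np.where(h>80,40,55)
    s=least_squares(f,[c0[0],c0[1],78,0,0],loss="soft_l1",f_scale=2)
    x=s.x; print("dome",np.round(x[:3],1),"tilt deg",np.round(np.degrees(np.arctan(x[3:])),1),"n",len(D),"med",np.round(np.median(abs(f(x))),2))
    S=P[0][sel(P[0],(515,-180),100)&(P[0][:,2]>68)&(P[0][:,2]<86)]
    return x,S,P
if __name__=="__main__":
    x,S,P=fit()
    # stand outer edge: circle r74
    g=least_squares(lambda c:np.maximum(np.hypot(S[:,0]-c[0],S[:,1]-c[1])-74,0)+.02*np.maximum(0,74-np.hypot(S[:,0]-c[0],S[:,1]-c[1])),[520,-173],loss="soft_l1").x
    print("stand",np.round(g,1),len(S)); o=x[:2]-np.array([520,-173]); print("off",o,np.hypot(*o),np.degrees(np.arctan2(*-o[::-1])))
E
python3 fit.py
```

```text
dome [ 505.1 -199.1   80.3] tilt deg [5.3 6.1] n 7233 med 0.8
stand [ 520.7 -173.9] 1170
off [-14.93857776 -26.11119937] 30.082483904221732 60.22553047116807
```

Request:
move_arm --plan '[[[2.5, 2.4, 0], 4, 0.56], [[2.5, 2.4, 0], 4, 0.56], [[2.5, 2.4, 0], 4, 0.56], [[2.5, 2.4, 0], 4, 0.56], [[2.5, 2.4, 0], 4, 0.56]]'

```text
time_s: 2.2
ee_pos: [317.0, -421.4, 184.9]
ee_rot: [180.0, -0.0, 39.6]
force: [-0.0, -1.3, 0.2]
gripper_width: 54.0
gripper_force: 0.0
```

Request:
move_arm --plan '[[[2.5, 2.4, 0], 4, 0.56], [[2.5, 2.4, 0], 4, 0.56], [[2.5, 2.4, 0], 4, 0.56], [[2.5, 2.4, 0], 4, 0.56], [[2.5, 2.4, 0], 4, 0.56]]'

```text
time_s: 2.7
ee_pos: [442.1, -301.3, 184.9]
ee_rot: [180.0, 0.0, 59.6]
force: [0.6, -1.0, 0.0]
gripper_width: 40.3
gripper_force: 0.0
```

Request:
move_arm --plan '[[[0, 0, 0], 0, 0.56], [[0, 0, 0], 0, 0.56]]'

```text
time_s: 2.9
ee_pos: [441.2, -302.1, 184.7]
ee_rot: [-180.0, 0.0, 59.5]
force: [0.5, -0.1, -0.3]
gripper_width: 39.9
gripper_force: 0.0
```

Request:
move_arm --plan '[[[0.35, -0.2, -4.3], 0, 0.56], [[0, 0, -4.4], 0, 0.56], [[0.9, 1.55, 0], 0, 0.56], [[0.9, 1.55, 0], 0, 0.56], [[0, 0, 0], 0, 0.56]]'

```text
time_s: 3.4
ee_pos: [462.2, -273.2, 97.4]
ee_rot: [-180.0, -0.0, 59.4]
force: [0.3, -0.2, 0.0]
gripper_width: 39.8
gripper_force: 0.0
```

```bash
python3 - <<'E'
from h import *
s=env.state();print(s["ee_pos"],s["force"])
p=env.grab_frame("scene");cv2.imwrite("pics/s1.png",cv2.resize(p["frame"][170:400,200:500,::-1],None,fx=2.5,fy=2.5))
E
```

```text
[ 462.2278604  -273.23601405   97.44243369] [ 0.28841402 -0.22175059  0.00529168]
```

View pics/s1.png

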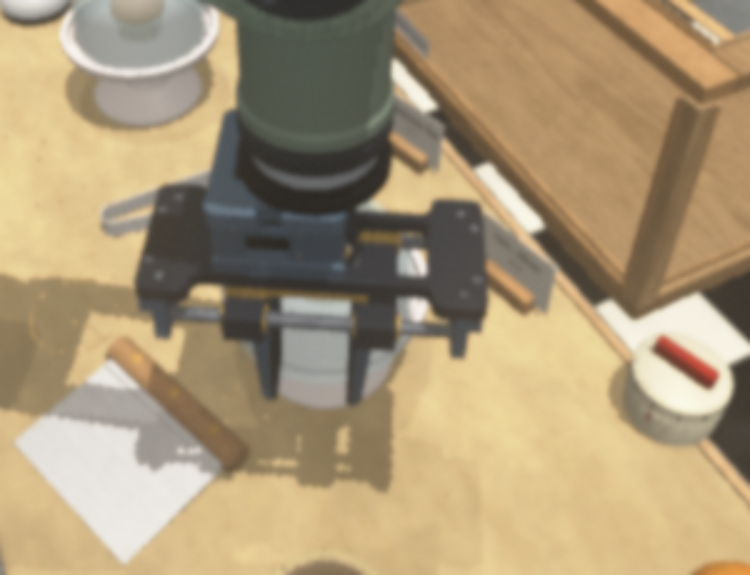

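The fingers straddle the overhanging side symmetrically, at the right height. I'll creep forward and watch the force.

Request:
move_arm --plan '[[[0.1, 0.17, 0], 0, 0.56], [[0.1, 0.17, 0], 0, 0.56], [[0.1, 0.17, 0], 0, 0.56], [[0.1, 0.17, 0], 0, 0.56]]'

```text
time_s: 3.85
ee_pos: [466.6, -266.8, 97.9]
ee_rot: [180.0, 0.0, 59.4]
force: [0.5, -0.2, -0.4]
gripper_width: 40.2
gripper_force: 0.0
```

Request:
move_arm --plan '[[[0.05, 0.09, 0], 0, 0.56], [[0.05, 0.09, 0], 0, 0.56], [[0.05, 0.09, 0], 0, 0.56]]'

```text
time_s: 4.15
ee_pos: [468.2, -263.7, 97.8]
ee_rot: [180.0, 0.0, 59.4]
force: [-0.2, 0.1, 0.2]
gripper_width: 40.3
gripper_force: 0.0
```

Request:
move_arm --plan '[[[0.05, 0.09, 0], 0, 0.56], [[0.05, 0.09, 0], 0, 0.56], [[0.05, 0.09, 0], 0, 0.56]]'

```text
time_s: 4.45
ee_pos: [469.6, -261.3, 97.8]
ee_rot: [180.0, 0.0, 59.4]
force: [-0.6, -1.3, 1.0]
gripper_width: 39.9
gripper_force: 0.7
```

Request:
move_arm --plan '[[[0.05, 0.09, 0], 0, 0.56], [[0.05, 0.09, 0], 0, 0.56], [[0.05, 0.09, 0], 0, 0.56]]'

```text
time_s: 4.75
ee_pos: [470.7, -258.6, 97.8]
ee_rot: [-180.0, 0.0, 59.4]
force: [-1.8, -0.8, 0.9]
gripper_width: 39.8
gripper_force: 1.5
```

Request:
move_arm --plan '[[[0.05, 0.09, 0], 0, 0.56], [[0.05, 0.09, 0], 0, 0.56], [[0.05, 0.09, 0], 0, 0.56]]'

```text
time_s: 5.05
ee_pos: [472.5, -255.5, 97.5]
ee_rot: [-180.0, -0.0, 59.4]
force: [-1.7, -2.1, -1.4]
gripper_width: 39.9
gripper_force: 1.2
```

```bash
python3 - <<'E'
from h import *
p=env.grab_frame("top");cv2.imwrite("pics/t1.png",cv2.resize(p["frame"][140:270,330:500,::-1],None,fx=4.5,fy=4.5))
E
```

```text
(no output)
```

View pics/t1.png

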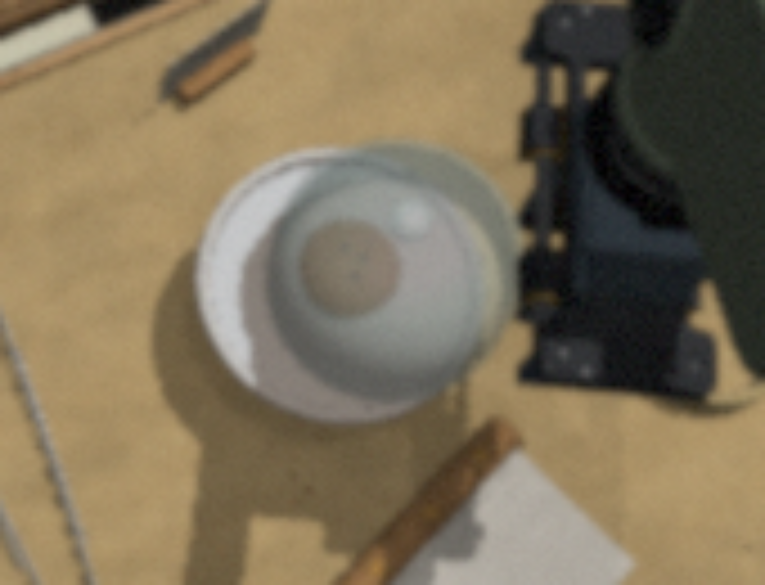

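The dome sits evenly between the fingers and is sliding at about 2–3 N. Continuing.

Request:
move_arm --plan '[[[0.05, 0.09, 0], 0, 0.56], [[0.05, 0.09, 0], 0, 0.56], [[0.05, 0.09, 0], 0, 0.56], [[0.05, 0.09, 0], 0, 0.56]]'

```text
time_s: 5.5
ee_pos: [474.7, -252.1, 97.8]
ee_rot: [180.0, -0.0, 59.4]
force: [-1.8, -2.4, -0.5]
gripper_width: 40.1
gripper_force: 1.1
```

Request:
move_arm --plan '[[[0.05, 0.09, 0], 0, 0.56], [[0.05, 0.09, 0], 0, 0.56], [[0.05, 0.09, 0], 0, 0.56], [[0.05, 0.09, 0], 0, 0.56]]'

```text
time_s: 5.9
ee_pos: [476.7, -248.5, 97.8]
ee_rot: [180.0, -0.0, 59.4]
force: [-1.6, -2.4, 0.5]
gripper_width: 40.1
gripper_force: 1.1
```

```bash
cat > st.py <<'E'
from fit import *
s=env.state();e=s["ee_pos"];print(e,s["force"])
p=env.grab_frame("top");Q=cloud(p)
a=np.radians(59.4);u=np.array([np.cos(a),np.sin(a)])
ahead=(Q[:,:2]-e[:2])@u
D=Q[(np.hypot(Q[:,0]-512,Q[:,1]+185)<95)&(Q[:,2]>90)&(Q[:,2]<200)&(ahead>42)]
def f(x):
    ax=np.array([x[3],x[4],1]);ax/=np.linalg.norm(ax);d=D-x[:3];h=d@ax;r=np.linalg.norm(d-np.outer(h,ax),axis=1)
    return (np.hypot(r/62,np.maximum(h-50,0)/37)-1)*45
x=least_squares(f,[512,-185,78,0,0],loss="soft_l1",f_scale=2).x
print("dome",x[:3].round(1),np.degrees(x[3:]).round(1),len(D))
k=D[D[:,2]>176];print("knob",np.median(k,0).round(1) if len(k) else 0)
S=Q[(np.hypot(Q[:,0]-515,Q[:,1]+178)<100)&(Q[:,2]>68)&(Q[:,2]<86)&(ahead>42)]
g=least_squares(lambda c:(lambda r:np.maximum(r-74,0)+.02*np.maximum(0,74-r))(np.hypot(S[:,0]-c[0],S[:,1]-c[1])),[520,-173],loss="soft_l1").x
print("stand",g.round(1),"off",(x[:2]-g).round(1))
E
python3 st.py
```

```text
[ 476.69800079 -248.47778657   97.79861986] [-1.6213861  -2.38006442  0.45290096]
dome [ 513.3 -187.7   80.6] [4.8 1.9] 2252
knob [ 518.1 -176.5  186.7]
stand [ 521.  -173.1] off [ -7.7 -14.5]
```

Request:
move_arm --plan '[[[0.05, 0.09, 0], 0, 0.56], [[0.05, 0.09, 0], 0, 0.56], [[0.05, 0.09, 0], 0, 0.56], [[0.05, 0.09, 0], 0, 0.56]]'

```text
time_s: 6.35
ee_pos: [478.7, -244.9, 97.8]
ee_rot: [180.0, 0.0, 59.4]
force: [-1.8, -1.9, -1.1]
gripper_width: 39.9
gripper_force: 1.2
```

Request:
move_arm --plan '[[[0.05, 0.09, 0], 0, 0.56], [[0.05, 0.09, 0], 0, 0.56], [[0.05, 0.09, 0], 0, 0.56]]'

```text
time_s: 6.65
ee_pos: [480.2, -242.2, 97.8]
ee_rot: [180.0, 0.0, 59.4]
force: [-1.5, -2.3, -0.1]
gripper_width: 40.2
gripper_force: 1.2
```

```bash
python3 st.py
```

```text
[ 480.1544522  -242.1527792    97.78035016] [-1.53809804 -2.32814958 -0.13808396]
dome [ 517.1 -181.5   80.5] [4.6 1.8] 2231
knob [ 521.7 -170.8  186.7]
stand [ 521.  -173.1] off [-3.9 -8.3]
```

Request:
move_arm --plan '[[[0.05, 0.09, 0], 0, 0.56], [[0.05, 0.09, 0], 0, 0.56]]'

```text
time_s: 6.9
ee_pos: [481.1, -240.4, 97.8]
ee_rot: [180.0, -0.0, 59.4]
force: [-1.0, -2.7, -0.8]
gripper_width: 40.3
gripper_force: 1.1
```

Request:
move_arm --plan '[[[0.05, 0.09, 0], 0, 0.56], [[0.05, 0.09, 0], 0, 0.56]]'

```text
time_s: 7.1
ee_pos: [482.1, -238.6, 97.8]
ee_rot: [180.0, 0.0, 59.4]
force: [-0.3, -1.9, -0.6]
gripper_width: 40.3
gripper_force: 1.1
```

```bash
python3 st.py
```

```text
[ 482.14217536 -238.55953816   97.7665526 ] [-0.31878642 -1.88314484 -0.57193923]
dome [ 519.2 -177.7   80.5] [4.6 1.5] 2221
knob [ 523.4 -167.5  186.8]
stand [ 521.1 -172.9] off [-1.9 -4.7]
```

Request:
move_arm --plan '[[[0.05, 0.09, 0], 0, 0.56], [[0.05, 0.09, 0], 0, 0.56]]'

```text
time_s: 7.35
ee_pos: [483.1, -236.8, 97.8]
ee_rot: [180.0, 0.0, 59.4]
force: [-0.7, -1.7, -0.5]
gripper_width: 40.3
gripper_force: 1.1
```

```bash
python3 st.py
```

```text
[ 483.12952329 -236.79249379   97.77536375] [-0.69982728 -1.74795928 -0.49789584]
dome [ 520.1 -176.2   80.4] [4.4 1.9] 2228
knob [ 524.4 -165.5  186.6]
stand [ 521.  -173.1] off [-0.9 -3. ]
```

Request:
move_arm --plan '[[[0.05, 0.09, 0], 0, 0.56], [[0.05, 0.09, 0], 0, 0.56]]'

```text
time_s: 7.6
ee_pos: [484.1, -235.0, 97.8]
ee_rot: [180.0, 0.0, 59.4]
force: [-1.6, -1.5, -1.3]
gripper_width: 40.3
gripper_force: 1.1
```

```bash
python3 st.py
```

```text
[ 484.14155039 -234.97785324   97.76328777] [-1.56876202 -1.51932838 -1.32414509]
dome [ 521.4 -174.2   80.3] [4.1 1.5] 2224
knob [ 525.5 -164.2  186.9]
stand [ 521.1 -172.8] off [ 0.3 -1.4]
```

The dome centre now lies inside the rim but is still tilted, probably held up by fingertip friction. I'll back off to let it drop.

Request:
move_arm --plan '[[[-0.1, -0.18, 0], 0, 0.56], [[-0.2, -0.35, 0], 0, 0.56], [[-0.2, -0.35, 0], 0, 0.56], [[0, 0, 0], 0, 0.56]]'

```text
time_s: 8.05
ee_pos: [479.1, -244.2, 98.0]
ee_rot: [180.0, -0.0, 59.4]
force: [1.1, 0.9, -0.0]
gripper_width: 39.9
gripper_force: 0.0
```

```bash
python3 st.py
```

```text
[ 479.13505619 -244.17046762   97.98420417] [ 1.07957439  0.89814875 -0.0202273 ]
dome [ 521.2 -174.3   74.6] [ 1.4 -3.6] 2296
knob [ 520.4 -173.7  181.5]
stand [ 520.9 -173.3] off [ 0.3 -1. ]
```

It dropped: the knob is now over the stand's centre and about 5 mm lower. I'll retreat and check.

Request:
move_arm --plan '[[[-1.2, -2.0, 0], 0, 0.56], [[-1.2, -2.0, 0], 0, 0.56], [[-1.2, -2.0, 0], 0, 0.56], [[-1, -1.5, 3], 0, 0.56], [[-2, -2, 4], 0, 0.56]]'

```text
time_s: 8.6
ee_pos: [412.3, -338.2, 166.8]
ee_rot: [-179.8, -0.1, 59.5]
force: [0.0, -1.8, 0.2]
gripper_width: 40.1
gripper_force: 0.0
```

Request:
move_arm --plan '[[[-3, -3, 1], 0, 0.56], [[-3, -3, 0], 0, 0.56], [[-3, -3, 0], 0, 0.56], [[-2, -2, 0], 0, 0.56], [[0, 0, 0], 0, 0.56]]'

```text
time_s: 9.1
ee_pos: [301.0, -451.0, 177.8]
ee_rot: [180.0, 0.1, 59.2]
force: [0.7, 0.5, 0.6]
gripper_width: 40.4
gripper_force: 0.0
```

```bash
python3 fit.py; python3 st.py; python3 - <<'E'
from h import *
a=env.grab_frame("top")["frame"][140:300,230:470,::-1];b=env.grab_frame("scene")["frame"][160:350,210:420,::-1]
cv2.imwrite("pics/f.png",np.hstack([cv2.resize(a,(400,267)),cv2.resize(b,(295,267))]))
E
```

```text
dome [ 521.  -174.6   74. ] tilt deg [2.3 1.1] n 6575 med 0.83
stand [ 520.8 -173.2] 719
off [ 0.96500202 -1.55635579] 1.831248820727077 121.80054634917127
[ 302.99136729 -448.82165565  177.70887265] [ 0.28786997 -0.00161632 -0.23352834]
dome [ 521.1 -174.3   74.5] [ 2.3 -3.2] 2482
knob [ 520.4 -173.1  181.4]
stand [ 520.9 -173.3] off [ 0.1 -1. ]
```

View pics/f.png

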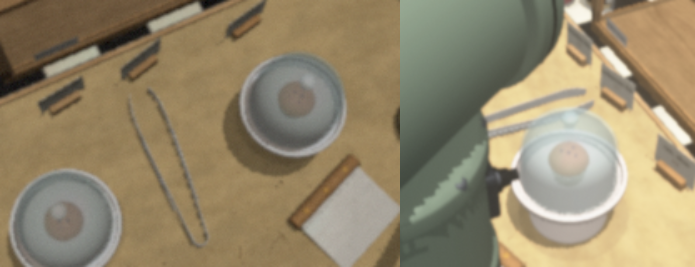

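The picture shows the dome seated concentrically inside its rim, like the other one. The tongs, card and other stand are as they were, and the hand is clear.

```bash
python3 -c "
from workcell import env
print(env.job_done())"
```

```text
the job is handed in; nothing more can be done
None
```

The crooked dome now sits flat inside its rim, about 1–2 mm off centre by the cameras; the stand did not measurably move, the rest looks untouched, the hand is clear, and the job was handed in at about 9 s.

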